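# Clamp a glass rod in the scribing jig

## Task

Set the orange glass rod up for scribing, working with the fingertips only. First push the rod along its channel until its head end is fully home against the metal stop; then push the hold-down arm over from behind, so that it flips toward the robot and down on to the rod, and press its red tab down against the foot's spring until the arm reaches its rest. The program finishes while still holding the tab pressed down; never pick up or lift the rod, and leave the things round the jig alone.

Things in the scene. Friction and masses are not known exactly. Their poses are not given: they have to be found in the camera images.
- jig: Scribing jig, fixed: wooden board 105 x 240 mm, top at z 18 mm, origin on the bench under the channel's centre line. Jig axes: +y along the channel toward the stop, +x across it to the arm's hinge (away from the robot), z up. Aluminium channel 11 mm wide inside, floor at 21 mm, walls to 26 mm. The board spans y -125 to +115 mm; beyond its -y end the rod's tail overhangs bare bench.
- stop (a point): Centre of the stop face that the rod's head must touch: aluminium block, 36 mm wide, top at 40 mm, brass thumb screw on it. In jig axes at x 0, y +110 mm, z 25 mm; its own axes are the jig's (the rod comes from -y).
- rod_head (a point): Head end of the orange glass rod (8 mm thick, 308 mm long, 45 g, lying loose in the channel with its axis 25 mm above the bench): centre of the end face near the stop. At the start there are 12 to 45 mm between it and the stop.
- rod_tail (a point): Centre of the other end face of the orange rod, 25 mm above the bench, sticking out beyond the board. Pushed here along the rod with under 1 N it slides in the channel.
- rod_mid (a point): Middle of the orange rod, on its axis, half-way up.
- hinge (a point): Middle of the hold-down arm's hinge axis, which runs along the jig's y; in jig axes at x +45, y -30, z 46 mm. Its axes are the jig's. The hinge bracket's lugs reach 15 mm to either side along y.
- tab (a point): Middle of the outer face of the red plastic tab at the arm's end (34 mm along the arm, 24 mm wide, 8 mm thick), 96 mm from the hinge axis; the tab ends 113 mm from the axis. The face looks away from the robot and a little down while the arm is open, up when it is down; push on this face all the way. With the arm on its rest this point is 50 mm above the bench.
- holddown (a joint): Arm angle in rad (steel bar 14 x 6 mm): 0 = down, level, on its rest (hard stop), 1.57 = straight up; starts leaning away from the robot at 1.7 to 2.15 (limit 2.25). From the hinge it points to -x cos, +z sin of the angle. The stiff hinge (0.1 N m) keeps it where left. The foot meets the rod at about 0.13; then its spring (1.5 N/mm) yields; about 5 N on the tab reach 0. Let go, it springs up a little.
- foot: Sprung steel foot with a black rubber tip of 12 mm diameter under the arm, 45 mm from the hinge axis, straight over the channel when the arm is down.
- dowel: Bystander: maple dowel standing on end left of the jig, 29 mm diameter, 100 mm high, origin at its underside.
- frit_jar: Bystander: small clear jar with white lid, 45 mm diameter, 51 mm high, left of the jig, origin at its underside.
- balm_tin: Bystander: round tin, 62 mm diameter, 27 mm high, left of the jig, origin at its underside.
- violet_rod: Bystander: spare violet glass rod lying on the bench at the back right, 308 mm long, 8 mm thick, origin at the middle of its underside.
- white_rod: Bystander: spare white glass rod lying beside the violet one, 309 mm long, 8 mm thick, origin at the middle of its underside.
- marver: Bystander: black graphite pad 50 x 50 x 18 mm lying at the back right, origin at the middle of its underside.
- scribe: Bystander: yellow scribe pen lying at the bench's front edge, in front of the jig, 107 mm long, 9 mm thick, origin at the middle of its underside.

How it is judged:
By the outcome, as a careful person would: the job done as asked, in the order asked, and still so for the second after the job is handed in, while the arm keeps its last pose, push and grip.
It also fails if it takes over 53 s, if anything falls off the work surface, if the arm or the gripper's body presses on something with over 40 N, if the wrist force passes 120 N, or if a joint passes its speed limit or range.

## Robot

A 6-joint arm with a two-finger parallel gripper is mounted at the origin on a cart in front of the work surface, level with it; the furniture and walls round the work are solid. World frame = base frame: x ahead of the robot, y to its left, z up, the work surface at z = 0. Lengths are in m, angles in rad, forces in N, time in s.
With the tool pointing down it reaches from about 0.375 to 0.925 m from the base axis. Payload 5.7 kg.
Tool frame: the origin (TCP) lies midway between the tips of the shut fingers; the grasp point (between the pads) lies 19 mm behind it; z points along the fingers, y is the line along which they close (so a half turn about z gives the same grasp; the last joint's range is limited). The gripper opens to 88 mm and grips with 3 to 60 N. Pads are 20 mm wide; open, the fingers measure 115 mm over their backs; the gripper's body (75 mm by 178 mm) begins 61 mm behind the grasp point.
Start: joints at [-1.405, 0.359, 1.51, -0, 1.272, -0.115], TCP at [0.166, -0.576, 0.223] pointing down, gripper open.
Joint ranges: [-2.97, 2.97], [-1.01, 2.36], [0.21, 2.38], [-0.96, 4.11], [0.2, 2.71], [-2.98, 2.98]. Speed limits (rad/s): [2.39, 2.39, 3.14, 3.14, 3.14, 3.14].

## Interface

Orientations are given as a unit quaternion [x, y, z, w].
In Python, from bench import move_ptp, servo_line, goto_joints, move_gripper, sleep, inverse_kinematics, capture, PlanningError, close_job, spot_in, silhouettes, current_clock, current_joint_pos, current_qvel, current_joint_torque, current_position, current_orientation, current_force, current_torque, current_finger_gap, current_grip_force gives the robot as it stands. Calls block until the motion is done:
- move_ptp(position, orientation): joint-space move of the TCP to a pose.
- servo_line(position, orientation=None, rate=0.15, contact_N=None): straight line of the TCP; orientation=None keeps the orientation; rate is the mean speed in m/s. With contact_N (N) it stops when the force on the tool has changed by that much, and returns True; else False.
- goto_joints(angles): joint-space move.
- move_gripper(opening): finger opening in m; the grip force is fixed at half the most; returns when the fingers have stopped.
- sleep(seconds).
- inverse_kinematics(position, orientation): joint angles nearest the present ones, or None.
- capture(name): name is "scene" or "top"; returns a dict with "image" (480x640x3 uint8, blue, green, red), "range_z" (480x640 float32, m along the optical axis (not along the pixel's ray), 0 where there is no reading), "intrinsics" (3x3 intrinsics, pixels), "R" (3x3) and "t" (3): a world point X has camera coordinates R X + t. Camera axes: x right, y down, z forward; pixel columns grow to the right and rows downward; lengths in m; the calibration is good to about 2 mm. A picture is of the moment at which its call begins.
A pose or a line that the arm cannot do raises PlanningError and nothing moves.
- close_job(): hands the job in; it is judged then, once.
Trained networks look in the newest picture that a camera, given by its name, has taken for a name from the list of things; names that differ only in an ending like _2 or _b are one class to them, and where a whole thing is asked for, a point or a joint stands for the part that bears it (a point fixed in the world has none). Each returns a list of dicts, best first, with "conf" (0 to 1); they miss things now and then, are a little off and sometimes report something else, mostly with a low value. They report only what shows in the picture. A call takes as long as a camera call.
- spot_in(camera, query): "xy" ([column, row] in pixels, amid what is visible of it).
- silhouettes(camera, query): "region" (480x640 bool, what is visible of it) and "xy" ([column, row] in pixels, amid what is visible of it).
Readings, each from a call of its own:
- current_clock(): time.
- current_joint_pos(): joint angles.
- current_qvel(): joint speeds.
- current_joint_torque(): joint torques, N m.
- current_position(): TCP position.
- current_orientation(): TCP orientation.
- current_force(): force on the tool from outside, world axes, zero at the start.
- current_torque(): the same for the moment, N m.
- current_finger_gap(): finger opening in m.
- current_grip_force(): force on a finger pad.
Only numpy, scipy, OpenCV 4.12 (cv2) and the standard library are available. Lean on these libraries where they do the work, as an engineer would, in place of code of your own. Each camera call takes 0.05 s, during which the arm holds its last target. There are 200 camera calls.

## Working session

There is one attempt and no reset: what is moved stays moved. The work goes in short steps, each a Python script; the robot and the scene stay as the last script left them, time stands still between calls to the robot, and variables do not carry over. Pictures are saved under pics/ and viewed, at most 10 in all, crops included, and the job is handed in when it is done.

```bash
mkdir -p pics; cat > h.py <<'E'
import numpy as np, cv2
from bench import *
def px2w(c,u,v,z=None):
    K,R,t=c["intrinsics"],c["R"],c["t"]
    d=R.T@np.linalg.inv(K)@np.array([u,v,1.]); o=-R.T@t
    if z is not None: return o+d*(z-o[2])/d[2]
    return o+d*c["range_z"][int(round(v)),int(round(u))]
def cloud(c,m):
    v,u=np.nonzero(m&(c["range_z"]>0)); Z=c["range_z"][v,u]
    P=(np.linalg.inv(c["intrinsics"])@np.array([u*Z,v*Z,Z]))-np.array(c["t"])[:,None]
    return (c["R"].T@P).T
E
python3 - <<'E'
from h import *
ims=[]
for n in("scene","top"):
    c=capture(n); cv2.imwrite(f"pics/{n}0.png",c["image"])
    print(n,(-c["R"].T@c["t"]).round(3))
    for q in("jig","rod_head","rod_tail","rod_mid","stop","hinge","tab","scribe","dowel","frit_jar","balm_tin","marver","violet_rod"):
        s=spot_in(n,q)[:2]
        print(q,[(np.round(d["xy"]),round(d["conf"],2),px2w(c,*d["xy"]).round(3)) for d in s])
print(current_orientation(),current_clock())
E
```

```text
scene [-0.13   0.552  0.76 ]
jig [(array([333., 258.]), 0.64, array([0.55 , 0.053, 0.024]))]
rod_head [(array([357., 249.]), 0.72, array([ 0.544, -0.004,  0.025]))]
rod_tail [(array([374., 246.]), 0.97, array([ 0.535, -0.04 ,  0.024]))]
rod_mid [(array([352., 251.]), 0.93, array([0.545, 0.008, 0.024])), (array([328., 262.]), 0.67, array([0.547, 0.068, 0.022]))]
stop [(array([324., 262.]), 0.83, array([0.548, 0.076, 0.024])), (array([330., 205.]), 0.45, array([0.618, 0.017, 0.1  ]))]
hinge [(array([331., 259.]), 0.62, array([0.55 , 0.058, 0.022])), (array([254., 317.]), 0.5, array([0.473, 0.276, 0.046]))]
tab [(array([331., 205.]), 0.94, array([0.622, 0.013, 0.097]))]
scribe [(array([408., 293.]), 0.46, array([ 0.403, -0.025,  0.006]))]
dowel [(array([240., 278.]), 0.61, array([0.553, 0.261, 0.066])), (array([345., 251.]), 0.42, array([0.551, 0.023, 0.026]))]
frit_jar [(array([252., 317.]), 0.9, array([0.472, 0.279, 0.048]))]
balm_tin [(array([216., 371.]), 0.81, array([0.415, 0.377, 0.027]))]
marver [(array([341., 180.]), 0.72, array([ 0.791, -0.136,  0.014])), (array([239., 276.]), 
[... 575 characters left out ...]
y([0.556, 0.044, 0.019]))]
tab [(array([360., 232.]), 0.73, array([0.641, 0.014, 0.   ]))]
scribe [(array([378., 346.]), 0.66, array([ 0.405, -0.024,  0.007])), (array([435., 163.]), 0.3, array([ 0.792, -0.144,  0.015]))]
dowel [(array([244., 263.]), 0.54, array([0.558, 0.242, 0.098]))]
frit_jar [(array([230., 302.]), 0.72, array([0.485, 0.274, 0.044]))]
balm_tin [(array([187., 329.]), 0.67, array([0.431, 0.36 , 0.027])), (array([459., 202.]), 0.59, array([ 0.709, -0.194,  0.005]))]
marver []
violet_rod [(array([464., 200.]), 0.62, array([ 0.717, -0.208, -0.002])), (array([364., 233.]), 0.49, array([0.62 , 0.01 , 0.104]))]
[ 9.90161608e-01  1.39928495e-01  1.54514822e-06 -8.16038455e-05] 1.4
```

View pics/scene0.png

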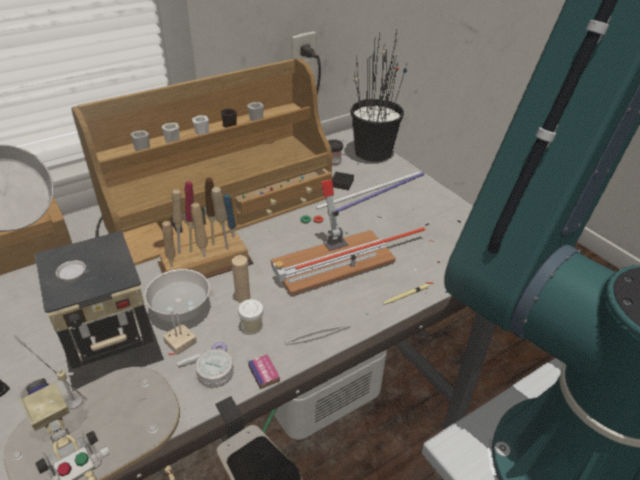

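View pics/top0.png

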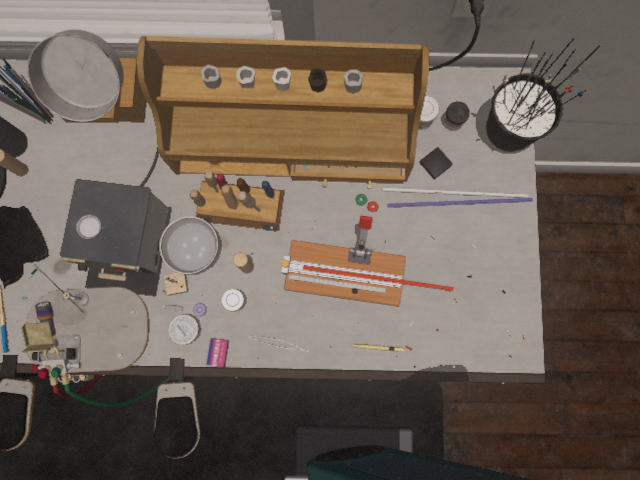

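The scene and top views show the jig board at about (345,272) in the top picture. The rod runs from its tail at (452,289) to its head at about (301,266). The stop is at (288,265), and the red tab at (365,223) is open and leaning back. Next I'll fit the rod and board by colour.

```bash
cat > fit.py <<'E'
from h import *
def orange(c):
    hsv=cv2.cvtColor(c["image"],cv2.COLOR_BGR2HSV)
    return ((hsv[...,0]<9)|(hsv[...,0]>174))&(hsv[...,1]>150)&(hsv[...,2]>110)
def rod(n,c):
    """orange pixels projected to rod axis-top plane; returns axis dir, tail, head"""
    m=orange(c); m=cv2.morphologyEx(m.astype(np.uint8),cv2.MORPH_CLOSE,np.ones((5,5)))
    k,l,st,ce=cv2.connectedComponentsWithStats(m)
    best=max(range(1,k),key=lambda i:st[i,2] if 0.4<px2w(c,*ce[i],z=.027)[0]<.7 and abs(px2w(c,*ce[i],z=.027)[1])<.2 else 0)
    v,u=np.nonzero((l==best))
    P=np.array([px2w(c,a,b,z=.027)[:2] for a,b in zip(u,v)])
    mu=P.mean(0); d=np.linalg.svd(P-mu)[2][0] if len(P)<5000 else None
    if d[1]<0:d=-d
    s=(P-mu)@d
    return d,mu+d*s.min(),mu+d*s.max(),len(P)
E
python3 - <<'E'
from fit import *
for n in("scene","top"):
    c=capture(n); r=rod(n,c); print(n,"rod dir",r[0].round(4),np.degrees(np.arctan2(-r[0][0],r[0][1])).round(2),"tail",r[1].round(4),"head",r[2].round(4),"L",np.linalg.norm(r[2]-r[1]).round(4),r[3])
    P=cloud(c,np.ones((480,640),bool)); 
    d=r[0]; ex=np.array([d[1],-d[0]]); q=(P[:,:2]-r[1]); s=q@d; x=q@ex
    # board top points in rod-frame
    b=(P[:,2]>.010)&(P[:,2]<.024)&(abs(x)<.09)&(s>0)&(s<.4)
    print("board s",np.percentile(s[b],[.5,2,98,99.5]).round(4),"x",np.percentile(x[b],[.5,2,98,99.5]).round(4),b.sum())
    st=(P[:,2]>.034)&(P[:,2]<.046)&(abs(x)<.025)&(s>.25)&(s<.42)
    if st.any(): print("stop s",np.percentile(s[st],[2,50,98]).round(4),"x",np.percentile(x[st],[2,50,98]).round(4),st.sum())
    a=(P[:,2]>.03)&(x>.03)&(x<.17)&(s>.05)&(s<.3)
    A=np.c_[x[a],s[a],P[a,2]]; hi=A[A[:,2]>.09]
    print("tab pts x,s,z min/med/max",hi.min(0).round(3),np.median(hi,0).round(3),hi.max(0).round(3),len(hi))
    v0,u0=(180,270) if n=="scene" else (200,270)
    im=c["image"][v0:v0+130,u0:u0+195]; cv2.imwrite(f"pics/{n}_crop.png",cv2.resize(im,None,fx=4,fy=4,interpolation=cv2.INTER_CUBIC))
E
```

```text
scene rod dir [0.1265 0.992 ] -7.27 tail [ 0.5226 -0.1673] head [0.5608 0.1327] L 0.3024 187
board s [0.056  0.1032 0.3379 0.3768] x [-0.0482 -0.047   0.0558  0.0839] 3520
stop s [0.334  0.3453 0.4183] x [-0.0225 -0.0079  0.0175] 97
tab pts x,s,z min/med/max [0.045 0.182 0.09 ] [0.083 0.195 0.122] [0.099 0.207 0.147] 308
top rod dir [0.1253 0.9921] -7.2 tail [ 0.5229 -0.1725] head [0.5613 0.1313] L 0.3063 430
board s [0.0999 0.1034 0.3354 0.3854] x [-0.0497 -0.0486  0.0534  0.0759] 5113
stop s [0.3349 0.3421 0.4143] x [-0.0229 -0.0077  0.0165] 86
tab pts x,s,z min/med/max [0.042 0.183 0.09 ] [0.08  0.195 0.125] [0.098 0.207 0.151] 278
```

View pics/top_crop.png

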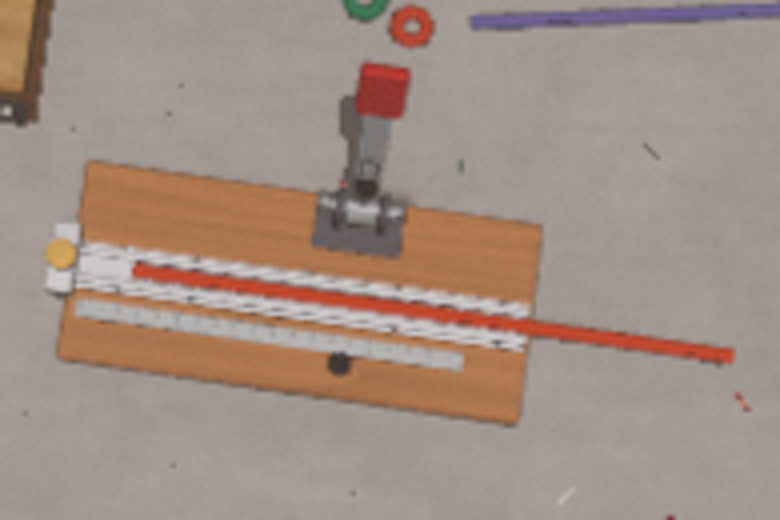

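View pics/scene_crop.png

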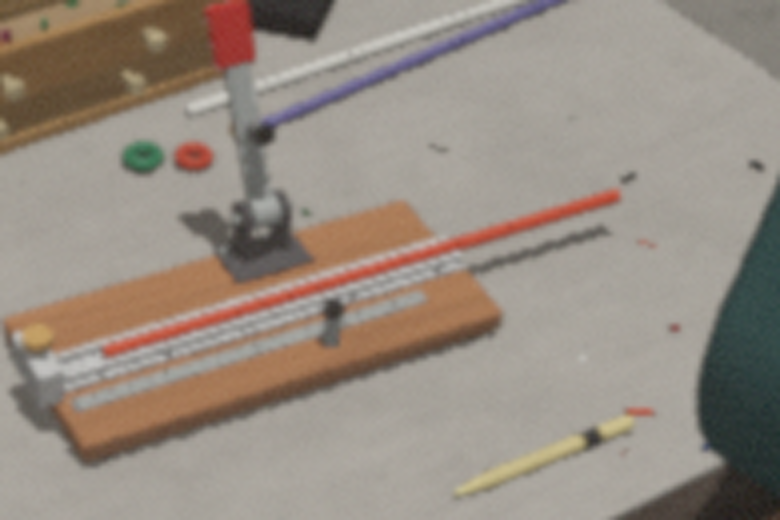

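The crops agree with the numbers. The rod lies in the channel with its head about 28 mm short of the stop, the board begins 0.102 m from the tail, and the arm is open at roughly 2.0 rad. Now I'll push the rod.

```bash
cat >> h.py <<'E'
D=np.array([.126,.992]); D/=np.linalg.norm(D); EX=np.array([D[1],-D[0]])
TAIL=np.array([.5228,-.172]); ORG=TAIL+D*.2265   # jig origin
ph=np.radians(-3.62); Q=[np.cos(ph),np.sin(ph),0,0]
def J(x,y,z): return [*(ORG+EX*x+D*y),z]
def jig(p): q=np.array(p[:2])-ORG; return np.array([q@EX,q@D,p[2]]).round(4)
E
python3 - <<'E'
from fit import *
c=capture("top"); P=cloud(c,np.ones((480,640),bool))
b=(abs(P[:,1]-.01)<.12)&(P[:,2]>.03)&(P[:,0]>.68)&(P[:,2]<.5); print("behind: min x",np.percentile(P[b,0],[0,2,10]).round(3),P[b,2].max())
move_gripper(0.0)
S=lambda s,z:J(0,s-.2265,z)
move_ptp(S(-.05,.10),Q); servo_line(S(-.05,.011),rate=.1)
print(current_clock(),current_force().round(2) if hasattr(current_force(),'round') else current_force())
for i in range(4):
    h=servo_line(S(.05,.011),rate=.04,contact_N=4); p=jig(current_position())
    print(h,"s",p[1]+.2265,p,np.round(current_force(),2),current_clock())
    if h and p[1]+.2265>.005: break
sleep(.3); print(jig(current_position()),np.round(current_force(),2))
c=capture("top"); r=rod("top",c); print("tail s",(r[1]-TAIL)@D,"head",(r[2]-TAIL)@D)
cv2.imwrite("pics/push.png",cv2.resize(c["image"][220:320,270:470],None,fx=4,fy=4,interpolation=cv2.INTER_CUBIC))
E
```

```text
behind: min x [0.717 0.735 0.76 ] 0.3005388314489577
5.7917 [ 0.44  0.29 -0.17]
True s 0.0184 [ 0.0003 -0.2081  0.011 ] [ 1.36 -3.6   1.56] 7.3917
[-1.000e-04 -2.081e-01  1.060e-02] [ 1.37 -2.46  1.25]
tail s 0.09759796678628133 head 0.33302798109771903
```

View pics/push.png

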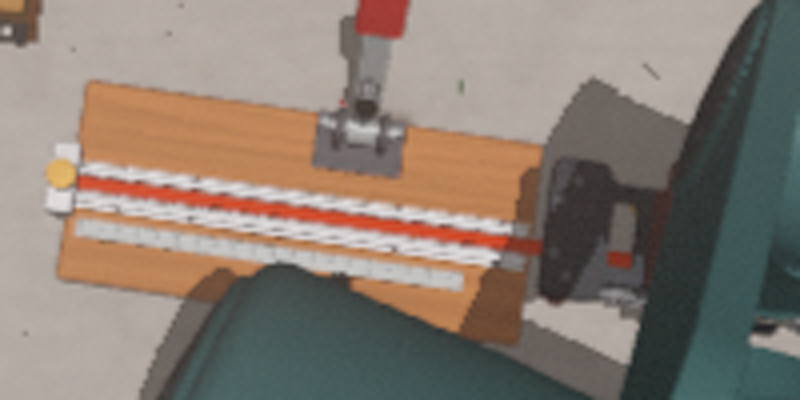

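The rod's head meets the stop at (78,183) in the crop, and the fingertip stalled at the expected place. I'll seat it slightly more firmly, back off, go behind the arm and start the flip.

```bash
python3 - <<'E'
from fit import *
print(servo_line(J(0,-.195,.011),rate=.03,contact_N=4),jig(current_position()),np.round(current_force(),1))
servo_line(J(0,-.265,.011),rate=.1); servo_line(J(0,-.265,.12),rate=.25)
move_ptp(J(.0,-.20,.26),Q)
c=capture("top"); P=cloud(c,np.ones((480,640),bool))
for z0,z1 in((.03,.1),(.1,.16),(.16,.22),(.22,.3)):
    b=(abs(P[:,1]-.02)<.11)&(P[:,2]>z0)&(P[:,2]<z1)&(P[:,0]>.69); print(z0,b.sum(),P[b,0].min().round(3) if b.any() else None)
print(J(.13,-.03,0))
r=rod("top",c); print("rod tail/head s",(r[1]-TAIL)@D,(r[2]-TAIL)@D)
q=(P[:,:2]-ORG); x=q@EX; y=q@D; a=(x>.04)&(x<.17)&(abs(y+.03)<.025)&(P[:,2]>.1)
print("tab",x[a].max(),P[a,2].max(),y[a].mean(),current_clock())
E
```

```text
True [ 1.000e-04 -2.081e-01  1.060e-02] [-0.1 -2.5  1.2]
0.03 6471 0.717
0.1 3460 0.753
0.16 7718 0.789
0.22 3388 0.821
[np.float64(0.6765236117775312), np.float64(0.006553356681051892), 0]
rod tail/head s 0.028038031502704584 0.3330272043570323
tab 0.09777313030080782 0.15086717281648093 -0.03192909627374084 9.9667
```

```bash
python3 - <<'E'
from fit import *
move_ptp(J(.135,-.031,.26),Q); servo_line(J(.135,-.031,.125),rate=.2)
def tcp(th):
    s,k=np.sin(th),np.cos(th); r=.096+.010*np.clip(1-th/1.57,0,1)
    f=lambda r:(.045-r*k+.004*s, .046+r*s+.004*k)
    x=max(f(r)[0],f(.113)[0] if th>1.57 else -9)
    return J(x+.010,-.031,f(r)[1])
for th in np.r_[2.0,1.8,1.6,1.4:.2:-.2,.25]:
    h=servo_line(tcp(th),rate=.1,contact_N=12)
    print(round(th,2),h,jig(current_position()),np.round(current_force(),1))
    if h: break
print(current_clock())
c=capture("scene"); cv2.imwrite("pics/flip.png",cv2.resize(c["image"][150:300,250:450],None,fx=4,fy=4,interpolation=cv2.INTER_CUBIC))
E
```

```text
2.0 False [ 0.1063 -0.0309  0.1329] [ 0.1 -0.4 -0.3]
1.8 False [ 0.0844 -0.0309  0.1387] [-0.9  0.5  0.2]
1.6 False [ 0.0622 -0.031   0.1417] [0.7 0.3 0.5]
1.4 False [ 0.0425 -0.031   0.1423] [ 0.1 -0.3  1.2]
1.2 False [ 0.0232 -0.031   0.1391] [ 0.6  0.3 -0.3]
1.0 False [ 0.0046 -0.031   0.132 ] [-0.4 -0.4 -0.4]
0.8 False [-0.0124 -0.031   0.1211] [ 0.5 -0.   0.1]
0.6 False [-0.0271 -0.031   0.107 ] [ 0.2  0.2 -0.5]
0.4 False [-0.0386 -0.031   0.09  ] [-0.7 -0.2  0.4]
0.25 False [-0.0452 -0.031   0.0758] [-0.3  0.3  0.1]
15.2833
```

View pics/flip.png

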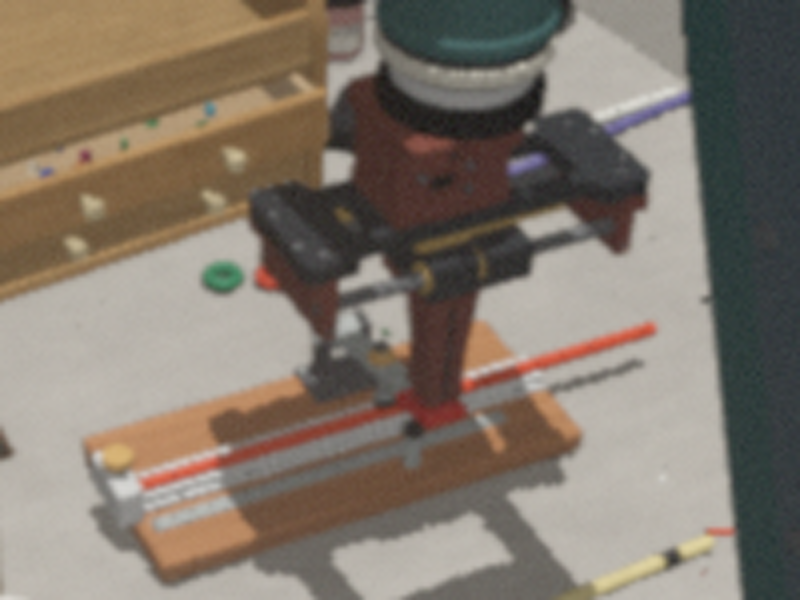

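The arm has flipped and its red tab at (435,408) is under the fingertips, with the rod still at the stop. Now the final press.

```bash
python3 - <<'E'
from fit import *
servo_line(J(-.050,-.031,.066),rate=.06); print(np.round(current_force(),1))
h=False
for z in np.arange(.062,.040,-.002):
    h=servo_line(J(-.051,-.031,z),rate=.03)
    f=current_force(); print(round(z,3),jig(current_position())[2],np.round(f,1))
    if f[2]>14: break
sleep(1); print(jig(current_position()),np.round(current_force(),1),current_clock())
c=capture("scene"); cv2.imwrite("pics/press.png",cv2.resize(c["image"][150:300,250:450],None,fx=4,fy=4,interpolation=cv2.INTER_CUBIC))
E
```

```text
[0.2 0.5 0.2]
0.062 0.0619 [ 0.2 -0.7 -0.1]
0.06 0.0599 [-0.2  0.7  0. ]
0.058 0.0579 [-0.2  1.   1.7]
0.056 0.0559 [-2.1 -0.7  1.4]
0.054 0.0538 [-2.1 -0.5  2.3]
0.052 0.0518 [-3.  -0.   2.9]
0.05 0.0503 [-4.6  0.4  8.4]
0.048 0.0498 [-8.5  0.7 27.3]
[-0.0513 -0.031   0.0498] [-9.3  0.8 27.6] 18.7
```

View pics/press.png

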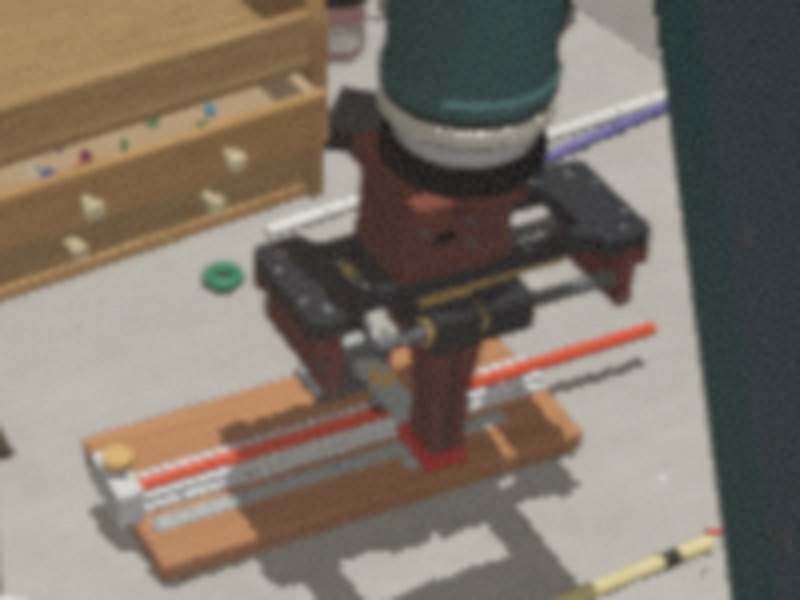

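The arm is down level, the tab is at 50 mm against the hard rest, and the rod's head is at the stop (145,483). I'll ease the press slightly, check the rod once more, and hand in.

```bash
python3 - <<'E'
from fit import *
servo_line(J(-.051,-.031,.0489),rate=.02); sleep(.3)
p=jig(current_position()); f=np.array(current_force()); print(p,f.round(1))
c=capture("scene"); m=orange(c)
v,u=np.nonzero(m); P=np.array([px2w(c,a,b,z=.027)[:2] for a,b in zip(u,v)])-TAIL
k=(abs(P@EX)<.006); s=P[k]@D; s=s[(s>-.02)&(s<.36)]; print("rod s",s.min(),s.max())
if f[2]>8 and p[2]<.0508 and s.min()>.02: print(close_job())
E
```

```text
[-0.0513 -0.031   0.05  ] [-6.3  1.3 18.6]
rod s 0.03448463050399827 0.3287194507590527
the job is handed in; nothing more can be done
None
```

The orange rod is pushed home against the stop, the hold-down arm is flipped over onto it, and the job was handed in with the red tab held down on its rest at 50 mm, under about 19 N.

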